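# Unlock and check the printer exhaust blower

### The job

The exhaust blower for the printer still has its transport lock across the inlet. Pinch the lock's two side buttons together, fully in, to free it, lift it straight out and set it down gently, without dropping it, standing on its two feet inside the metal tray. Then give the impeller a brisk spin with a fingertip and take your hand away, so that it keeps turning freely on its own; leave the spool and the two printed chess pieces where they stand.

Things in the scene. Friction and masses are not known exactly. Their poses are not given: they have to be found in the camera images.
- blower: Aluminium blower bolted to the bench, inlet up. Origin: centre of its underside, on the impeller axis, z up. Base plate 170 (x) x 190 (y) x 10 mm, black terminal box at its +x edge (to x = 101, top 32 mm). Round wall, radius 66 to 72, top 46 mm high. At y = +-67 to +-93 two keepers, 40 wide in x, 64 high; each has an inward lip (edge y = +-74.5, underside 58 high) that catches a bolt of the lock.
- impeller (a joint): Angle (rad, counter-clockwise from above, endless, low friction: coasts for seconds) of the grey impeller on the blower's vertical axis. 4 straight upright radial blades 4 mm thick, radius 18 to 60 mm, 18 to 42 mm above the bench; at value 0 they stand at 45, 135, 225, 315 degrees from the blower's x axis. Blocked by the lock's feet between the blades while the lock is in place.
- hub (a point): Top centre of the impeller's hub (hub radius 18 mm), on the axis, 44 mm above the bench. The blades stand on a disc of radius 61 mm whose top is 18 mm above the bench.
- lock: Loose white plastic transport lock, about 0.2 kg, across the inlet. Origin: centre of the underside of its bar, z up, y along the bar; seated, axes parallel to the blower's, origin 46 mm above bench. Bar 144 (y) x 26 x 12 mm high, bolts out of both ends to y = +-80. Two feet under it, 26 (x) x 8 mm, at y = +-40, down to z = -20. On top a middle block (y = +-9, top z = 42) between two button pads.
- button_a (a joint): Travel (m) of the lock's +y button: 0 out (bolt caught under its lip), 0.010 fully in (bolt drawn in, free). Sprung: 3 N to start, 8 N fully in. Pinch both buttons together along the lock's y and, held so, the lock can be lifted by them; let go, they spring out.
- button_b (a joint): The same for the pad on the -y side.
- button_a_face (a point): Centre of the outer face of the +y button pad, 27.5 mm above the bar's underside. Pad 24 (x) x 10 (y) mm, upright, z = 12.5 to 42.5 mm over the bar's underside. The two outer faces are 62 mm apart when out, 42 mm when fully in.
- button_b_face (a point): Centre of the outer face of the -y button pad, 27.5 mm above the underside of the bar.
- tray: Shallow open steel tray fixed on the bench, 220 (x) x 140 (y) mm outside, 22 mm high, walls and floor 5 mm thick. Origin: centre of its underside. It stands left or right of the blower.
- tray_in (a point): Centre of the tray's inner floor, 5 mm above the bench; axes as the tray's. With the lock standing on its feet here, the lock's origin is 20 mm above this point.
- spool: Bystander: filament spool lying flat, 160 mm across, 55 mm high, 0.6 kg. Origin: centre of its underside.
- rook: Bystander: printed chess rook, 54 mm across, 72 mm high. Origin: centre of its underside.
- pawn: Bystander: printed chess pawn with a ball head, 54 mm across, 87 mm high. Origin: centre of its underside.
Mind the look-alikes: they are no part of the job. What is meant by the lock is not red or turquoise, and is the smaller of those in its own colour.

How it is judged:
On the way, in this order (a step that is already met when the one before it is completed fails the run):
1. both side buttons of the lock are pinched fully in while it still sits on the blower (value of joint each of button_a, button_b above 0.0075 m and distance between lock and hub below 0.012 m), for 0.05 s.
2. the lock stands on its two feet in the tray, let go, buttons out again (x of lock in the frame of tray_in between -0.105 and 0.105 m and y of lock in the frame of tray_in between -0.065 and 0.065 m and z of lock in the frame of tray_in between 0.016 and 0.024 m and angle between lock's own z axis and vertical below 0.12 rad and linear speed of lock below 0.03 m/s and contact force between the fingers and lock below 0.1 N and value of joint each of button_a, button_b below 0.003 m), for 0.3 s.
3. the impeller turns on its own, touched by nothing, at more than 1 rad/s either way for 0.6 s ((velocity of joint impeller above 1 rad/s or velocity of joint impeller below -1 rad/s) and contact force between anything else and impeller below 0.05 N), for 0.6 s.
At the end, for the whole second after the job is handed in: The lock stands upright (within 0.12 rad) and still on its feet on the tray's floor, released; the impeller has been spun and is touched by nothing; the spool, rook and pawn are within 30 mm of where they stood (x of lock in the frame of tray_in between -0.105 and 0.105 m and y of lock in the frame of tray_in between -0.065 and 0.065 m and z of lock in the frame of tray_in between 0.016 and 0.024 m and angle between lock's own z axis and vertical below 0.12 rad and linear speed of lock below 0.03 m/s and contact force between anything else and impeller below 0.05 N and not (distance of spool from where it was at the start of the episode above 0.03 m) and not (distance of rook from where it was at the start of the episode above 0.03 m) and not (distance of pawn from where it was at the start of the episode above 0.03 m)).
It fails at once if the spool, rook or pawn is moved by more than 30 mm (distance of any of spool, rook, pawn from where it was at the start of the episode above 0.03 m).
It fails at once if the lock is dropped: it falls faster than 0.5 m/s (about 13 mm of fall) with the fingers off it (linear speed of lock above 0.5 m/s and contact force between the fingers and lock below 0.1 N).
It fails at once if the lock is slammed or pressed into the tray (over 60 N) (contact force between lock and tray above 60 N).
It also fails if it takes over 48 s, if anything falls off the work surface, if the arm or the gripper's body presses on something with over 40 N, if the wrist force passes 120 N, or if a joint passes its speed limit or range.

### The arm

A 7-joint arm with a two-finger parallel gripper is mounted at the origin on the work surface. World frame = base frame: x ahead of the robot, y to its left, z up, the work surface at z = 0. Lengths are in m, angles in rad, forces in N, time in s.
With the tool pointing down it reaches from about 0.4 to 0.875 m from the base axis. Payload 19.3 kg.
Tool frame: the origin (TCP) lies between the finger pads; the fingertips stand 14 mm ahead of it and the grasp point (between the pads) lies 5 mm behind it; z points along the fingers, y is the line along which they close (so a half turn about z gives the same grasp; the last joint's range is limited). The gripper opens to 85 mm and grips with 20 to 120 N. Pads are 22 mm wide; open, the fingers measure 114 mm over their backs; the gripper's body (76 mm by 85 mm) begins 54 mm behind the grasp point. The pads swing forward as they close: fully open they stand 13 mm farther back than shut.
Start: joints at [-1.23, 0.521, -0.036, 1.599, 0.021, 1.021, -0.113], TCP at [0.25, 0.573, 0.245] pointing down, gripper open.
Joint ranges: [-2.91, 2.91], [-0.3, 2.13], [-1.5, 1.42], [0.17, 2.43], [-1.26, 4.41], [0.16, 1.93], [-2.52, 2.52]. Speed limits (rad/s): [1.89, 1.89, 2.39, 2.39, 3.01, 3.01, 3.01].

### API

Orientations are given as a rotation vector (axis times angle).
In Python, from bench import * gives the robot as it stands.
- The arm moves only by the tool move_arm, never from a script. Its argument "plan" is a list of rows, each an object with "xyz": the shift along the world's x, y, z normalised to -1 to 1, where 1 is 0.04 m, a list of three; "spin": the turn about the world's z normalised to -1 to 1, where 1 is 6 degrees. In form: [{"xyz": [x, y, z], "spin": spin}, ...]. A call has 1 to 5 rows; each row shifts and turns the commanded pose from where the row before left it; what a row does not reach is not made up. A row lasts 1/12 s, in which the tool goes at most 41.7 mm and 7.16 degrees, less where a joint would pass 70% of its speed; a pose out of reach is approached as far as the arm can. A call with a number of a shift or a turn outside -1 to 1 is refused whole. A call with a gripper value outside its range is refused whole. "gripper" is the opening, from -1 (shut) to 1 (fully open), set as the call begins (left out, the last holds). The fingers move at their own pace and stop on an object; the grip force is fixed at half the most. Time passes only in rows, so rows that do not move let the fingers close. It gives the time, the measured TCP pose, the force, the opening and the grip force at its end, in the units of the state.
- observe(): the state, without advancing time (a new reading comes with each control period).
- snapshot(name): name is "scene" or "top"; returns (picture, depth): 384x512x3 uint8, blue, green, red; 384x512 float32, m along the optical axis (not along the pixel's ray), 0 where there is no reading.
- camera_info(name): a dict with "fx", "fy", "cx", "cy" (pixels), "k1" (the pictures are not rectified: a ray, as slopes to the right and down, at radius r is drawn at 1 + k1 r^2 times it, then the intrinsics apply), "R" (3x3) and "t" (3): a world point X has camera coordinates R X + t. Camera axes: x right, y down, z forward; pixel columns grow to the right and rows downward; lengths in m; the calibration is good to about 2 mm. A picture is of the moment at which its call begins. camera_info takes no time and is no camera call.
- finish_job(): hands the job in; it is judged then, once.
The state is a dict: "time": time; "joint_pos": joint angles; "joint_vel": joint speeds; "joint_torque": joint torques, N m; "ee_pos": TCP position; "orientation": TCP orientation; "ft_force": force on the tool from outside, world axes, zero at the start; "wrist_torque": the same for the moment, N m; "grip_width": finger opening in m; "grip_force": force on a finger pad.
Only numpy, scipy, OpenCV 4.12 (cv2) and the standard library are available. Lean on these libraries where they do the work, as an engineer would, in place of code of your own. Each camera call takes 0.05 s, during which the arm holds its last target. There are 200 camera calls.

## Working session

There is one attempt and no reset: what is moved stays moved. The work goes in short steps, Python scripts to look and compute and a tool call to move; the robot and the scene stay as the last step left them, time stands still between calls to the robot, and variables do not carry over. Pictures are saved under pics/ and viewed, at most 10 in all, crops included, and the job is handed in when it is done.

Besides the shell and the picture viewer there is one more tool, called after "Request:" in YAML: its name, and indented under it one key for each argument. move_arm: Moves the arm, as the interface text tells. Its arguments: {"type":"object","properties":{"plan":{"type":"array"},"gripper":{"type":"number"}},"required":["plan"]}

```bash
mkdir -p pics; cat > h.py <<'E'
from bench import *
import numpy as np, cv2
def undist(name,u,v):
    c=camera_info(name); x=(u-c["cx"])/c["fx"]; y=(v-c["cy"])/c["fy"]
    rd=np.hypot(x,y); r=rd
    for _ in range(20): r=rd/(1+c["k1"]*r*r)
    s=r/rd if rd>0 else 1
    return np.array([x*s,y*s,1.]),np.array(c["R"]),np.array(c["t"])
def atz(name,u,v,z):
    d,R,t=undist(name,u,v); o=-R.T@t; w=R.T@d; return o+w*(z-o[2])/w[2]
def atdepth(name,u,v,dep):
    d,R,t=undist(name,u,v); return R.T@(d*dep-t)
E
python3 - <<'E'
from h import *
for n in("scene","top"):
    p,d=snapshot(n); cv2.imwrite(f"pics/{n}0.png",cv2.resize(p,(768,576),interpolation=cv2.INTER_CUBIC)); np.save(f"{n}0.npy",d); cv2.imwrite(f"{n}raw.png",p)
    c=camera_info(n); print(n,c)
s=observe(); print(s)
E
```

```text
scene {'fx': 480.43411351459633, 'fy': 480.43411351459633, 'cx': 257.8771197387125, 'cy': 194.28434119022077, 'k1': 0.0517032397004577, 'R': array([[-0.49644572,  0.8677787 , -0.0224005 ],
       [ 0.59176148,  0.31943439, -0.74012163],
       [-0.63510629, -0.38068596, -0.67209984]]), 't': array([ 0.21176213, -0.2702915 ,  1.9288909 ])}
top {'fx': 486.3706037231081, 'fy': 486.3706037231081, 'cx': 258.1295494041124, 'cy': 181.79613914204788, 'k1': -0.12902974312991816, 'R': array([[ 0.02885114, -0.99956404,  0.00627157],
       [-0.9881904 , -0.02946633, -0.15037109],
       [ 0.15049034, -0.00185913, -0.98860973]]), 't': array([0.01214949, 0.49625601, 1.53023767])}
{'time': 0.1, 'joint_pos': array([-1.23015081,  0.52192193, -0.0362903 ,  1.59994993,  0.0211743 ,
        1.02108387, -0.11280291]), 'joint_vel': array([-0.00104155, -0.00023588, -0.0004683 , -0.00184319, -0.00098515,
        0.00120689, -0.00027726]), 'joint_torque': array([ 3.39257771e-03, -9.28485274e+01,  1.98374502e+00, -3.70532477e+01,
        1.81319792e-02,  5.18181652e-03, -3.94563955e-06]), 'ee_pos': array([0.24954587, 0.57271242, 0.24480431]), 'orientation': array([-6.40889067e-01, -3.07538745e+00,  1.52291297e-03]), 'ft_force': array([-0.32999325,  0.02091276,  0.03880333]), 'wrist_torque': array([ 0.05579259, -0.04065207, -0.06763585]), 'grip_force': 0.0, 'grip_width': 0.08549995445037023}
```

View pics/scene0.png

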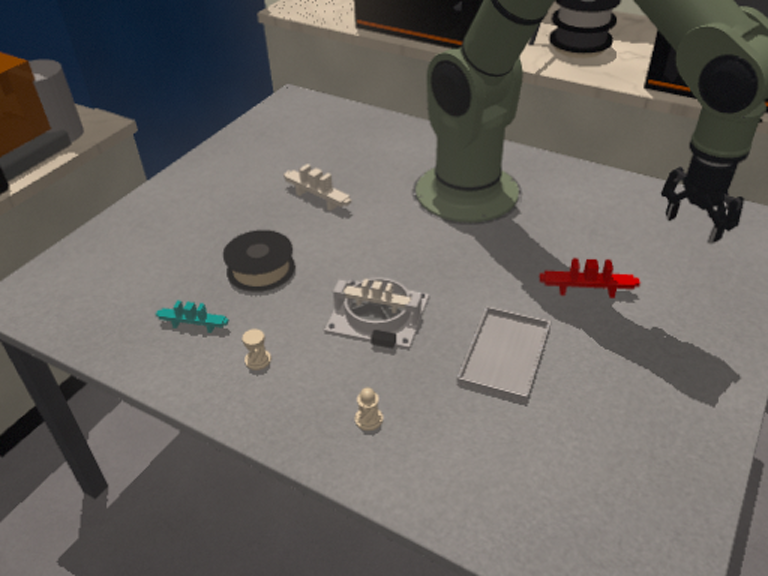

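View pics/top0.png

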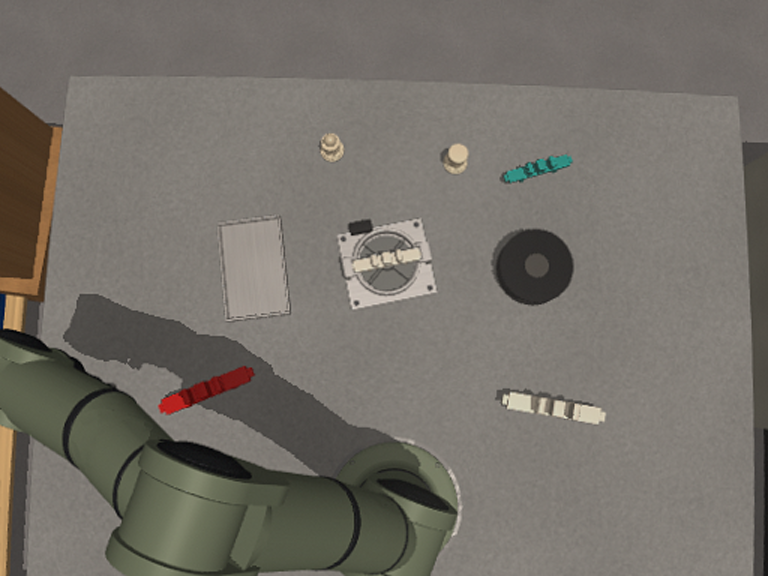

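The scene shows four lock-like bars. In the top view (768x576) they are white on the blower (388,260), a larger white one loose at (552,407), red (207,390) and turquoise (538,168). The one on the blower fits: it is white, the smaller of the two whites, and lies across the inlet. The tray is at (255,268), the spool at (536,266), the rook at (456,158) and the pawn at (331,147). I'll confirm with an enlarged crop.

```bash
python3 - <<'E'
import cv2,numpy as np
t=cv2.imread("topraw.png"); s=cv2.imread("sceneraw.png")
a=cv2.resize(t[140:210,220:297],None,fx=7.5,fy=7.5,interpolation=cv2.INTER_CUBIC)[:,:]
b=cv2.resize(s[180:235,214:290],None,fx=7.5,fy=7.5,interpolation=cv2.INTER_CUBIC)
cv2.imwrite("pics/ctop.png",a);cv2.imwrite("pics/cscene.png",b);print(a.shape,b.shape)
E
```

```text
(525, 578, 3) (412, 570, 3)
```

View pics/ctop.png

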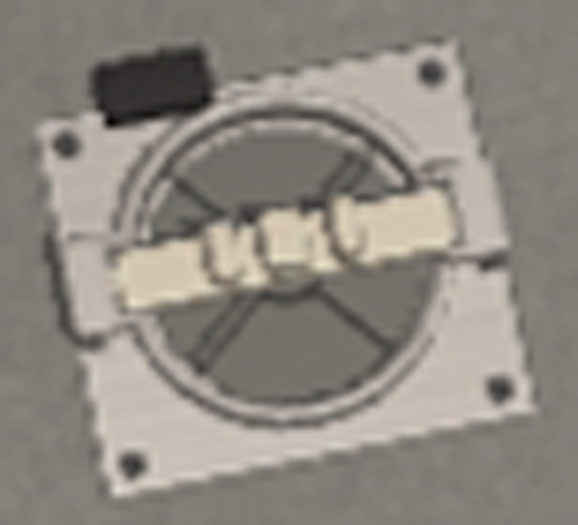

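View pics/cscene.png

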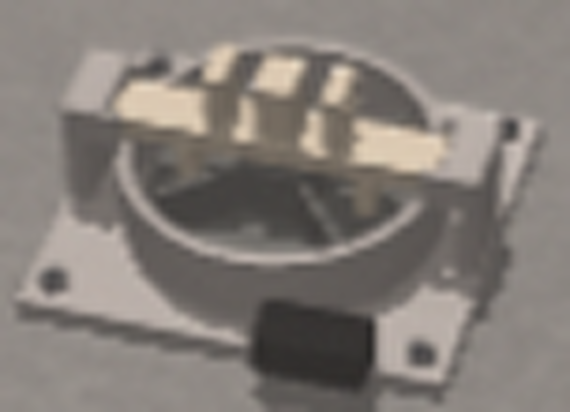

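The crops show the white lock across the inlet. In the top crop its block top is at about (285,225), and the plate corners are at (38,125), (458,40), (533,408) and (115,495). In the scene crop the block top is at about (278,78).

```bash
cat >> h.py <<'E'
def tri(pt,ps):
    A=[];b=[]
    for n,(u,v) in (("top",pt),("scene",ps)):
        d,R,t=undist(n,u,v); o=-R.T@t; w=R.T@d; w/=np.linalg.norm(w); P=np.eye(3)-np.outer(w,w); A.append(P); b.append(P@o)
    X,r,_,_=np.linalg.lstsq(np.vstack(A),np.hstack(b),rcond=None); return X,np.sqrt(r)
E
python3 - <<'E'
from h import *
np.set_printoptions(precision=4,suppress=True)
T=lambda x,y:(220+(x+.5)/7.5-.5,140+(y+.5)/7.5-.5)
S=lambda x,y:(214+(x+.5)/7.5-.5,180+(y+.5)/7.5-.5)
F=lambda x,y:((x+.5)/1.5-.5,(y+.5)/1.5-.5)
c=np.array([atz("top",*T(*p),.010) for p in [(38,125),(458,40),(533,408),(115,495)]])
print(c,c.mean(0)); 
print("edges",[(np.linalg.norm(c[i]-c[(i+1)%4]), np.degrees(np.arctan2(*(c[(i+1)%4]-c[i])[1::-1]))) for i in range(4)])
print("block tri",tri(T(283,222),S(280,76)), atz("top",*T(283,222),.088),atz("scene",*S(280,76),.088))
e=[atz("top",*T(*p),.058) for p in [(112,255),(125,310),(445,187),(462,240)]]
a=(e[0]+e[1])/2;b=(e[2]+e[3])/2
print("bar ends",a,b,np.linalg.norm(a-b),(a+b)/2,np.degrees(np.arctan2(*(a-b)[1::-1])))
print("keep tri (bar corners)", tri(T(112,255),S(440,175)),tri(T(455,187),S(125,80)))
d=np.load("top0.npy")
for p in[(283,222),(170,265),(400,215),(285,300),(220,250),(345,225)]:
    u,v=T(*p); print(p,atdepth("top",u,v,d[int(round(v)),int(round(u))]))
t=np.array([atz("top",*F(*p),.022) for p in [(219,224),(280,216),(291,313),(226,321)]])
print("tray",t,t.mean(0),[(np.linalg.norm(t[i]-t[(i+1)%4]), np.degrees(np.arctan2(*(t[(i+1)%4]-t[i])[1::-1]))) for i in range(4)])
ts=np.array([atz("scene",*F(*p),.022) for p in [(459,378),(527,399),(550,317),(489,309)]]);print(ts,ts.mean(0))
for nm,p,z in[("pawn",(331,140),.087),("rook",(457,152),.072),("spool",(537,265),.055)]: print(nm,atz("top",*F(*p),z))
R=cv2.Rodrigues(observe()["orientation"])[0]; print("tool y",R[:,1],np.degrees(np.arctan2(R[1,1],R[0,1])))
E
```

```text
[[ 0.5821  0.1399  0.01  ]
 [ 0.6261 -0.0445  0.01  ]
 [ 0.4628 -0.0808  0.01  ]
 [ 0.4193  0.1     0.01  ]] [0.5226 0.0286 0.01  ]
edges [(np.float64(0.18959751714902373), np.float64(-76.58497471718718)), (np.float64(0.16727088418678743), np.float64(-167.47308047883837)), (np.float64(0.185974896479647), np.float64(103.51146179794965)), (np.float64(0.16756697789870478), np.float64(13.76729070905472))]
block tri (array([0.5268, 0.0321, 0.0896]), array([0.0025])) [0.5279 0.0305 0.088 ] [0.5245 0.0328 0.088 ]
bar ends [0.5051 0.0996 0.058 ] [ 0.5391 -0.042   0.058 ] 0.1456319271169777 [0.5221 0.0288 0.058 ] 103.51443713430284
keep tri (bar corners) (array([0.5166, 0.104 , 0.0559]), array([0.0017])) (array([ 0.5456, -0.0378,  0.0729]), array([0.0063]))
(283, 222) [0.527  0.0305 0.093 ]
(170, 265) [0.5129 0.078  0.0601]
(400, 215) [ 0.5377 -0.0192  0.0587]
(285, 300) [0.5057 0.0287 0.0198]
(220, 250) [0.515  0.0564 0.0895]
(345, 225) [0.5271 0.0047 0.0895]
tray [[0.5962 0.4013 0.022 ]
 [0.6178 0.2669 0.022 ]
 [0.4045 0.232  0.022 ]
 [0.3827 0.3723 0.022 ]] [0.5003 0.3181 0.022 ] [(np.float64(0.13617618415637678), np.float64(-80.85499509848918)), (np.float64(0.2161035534069673), np.float64(-170.7214508537162)), (np.float64(0.14200229287339788), np.float64(98.85444283493986)), (np.float64(0.21544854541406283), np.float64(7.729917817015211))]
[[0.6219 0.2748 0.022 ]
 [0.6072 0.4101 0.022 ]
 [0.3754 0.3701 0.022 ]
 [0.4141 0.247  0.022 ]] [0.5047 0.3255 0.022 ]
pawn [0.7735 0.1564 0.087 ]
rook [ 0.76   -0.1163  0.072 ]
spool [ 0.5198 -0.2931  0.055 ]
tool y [ 0.3994  0.9168 -0.001 ] 66.45687290434465
```

Measured positions:
- Blower: (0.523, 0.029), yaw about 13.4°, lock top about 0.089.
- Tray: (0.502, 0.321), yaw about 9°.

Next I move above the lock.

Request:
move_arm:
  plan:
    - {"xyz": [0.34, -0.68, 0], "spin": 0.31}
    - {"xyz": [0.34, -0.68, 0], "spin": 0.31}
    - {"xyz": [0.34, -0.68, 0], "spin": 0.31}
    - {"xyz": [0.34, -0.68, 0], "spin": 0.31}
    - {"xyz": [0.34, -0.68, 0], "spin": 0.31}
  gripper: 1

```text
time: 0.52
ee_pos: [0.3179, 0.4355, 0.245]
orientation: [-0.386, -3.118, 0.001]
ft_force: [0.5, 1.2, -0.8]
grip_width: 0.0854
grip_force: 0.0
```

Request:
move_arm:
  plan:
    - {"xyz": [0.34, -0.68, 0], "spin": 0.31}
    - {"xyz": [0.34, -0.68, 0], "spin": 0.31}
    - {"xyz": [0.34, -0.68, 0], "spin": 0.31}
    - {"xyz": [0.34, -0.68, 0], "spin": 0.31}
    - {"xyz": [0.34, -0.68, 0], "spin": 0.31}

```text
time: 0.93
ee_pos: [0.3859, 0.2995, 0.2452]
orientation: [-0.133, -3.139, 0.0]
ft_force: [0.7, -0.2, 0.4]
grip_width: 0.0853
grip_force: 0.0
```

Request:
move_arm:
  plan:
    - {"xyz": [0.34, -0.68, 0], "spin": 0.31}
    - {"xyz": [0.34, -0.68, 0], "spin": 0.31}
    - {"xyz": [0.34, -0.68, 0], "spin": 0.31}
    - {"xyz": [0.34, -0.68, 0], "spin": 0.31}
    - {"xyz": [0.34, -0.68, 0], "spin": 0.31}

```text
time: 1.35
ee_pos: [0.4539, 0.1635, 0.2452]
orientation: [0.122, -3.139, 0.0]
ft_force: [0.7, 0.5, 0.7]
grip_width: 0.0852
grip_force: 0.0
```

Request:
move_arm:
  plan:
    - {"xyz": [0.34, -0.68, 0], "spin": 0.31}
    - {"xyz": [0.34, -0.68, 0], "spin": 0.31}
    - {"xyz": [0.34, -0.68, 0], "spin": 0.31}
    - {"xyz": [0.34, -0.68, 0], "spin": 0.31}
    - {"xyz": [0.34, -0.68, 0], "spin": 0.31}

```text
time: 1.77
ee_pos: [0.5219, 0.0275, 0.2452]
orientation: [0.376, -3.119, 0.0]
ft_force: [-0.1, 0.6, -0.2]
grip_width: 0.0854
grip_force: 0.0
```

Request:
move_arm:
  plan:
    - {"xyz": [0, 0, -0.5], "spin": 0}
    - {"xyz": [0, 0, -0.5], "spin": 0}
    - {"xyz": [0, 0, 0], "spin": 0}
    - {"xyz": [0, 0, 0], "spin": 0}

```text
time: 2.1
ee_pos: [0.5211, 0.029, 0.2049]
orientation: [0.374, -3.117, 0.0]
ft_force: [0.0, -0.3, 0.3]
grip_width: 0.0852
grip_force: 0.0
```

```bash
python3 - <<'E'
from h import *
s=observe();print(s["time"],s["ee_pos"],s["ft_force"]);R=cv2.Rodrigues(s["orientation"])[0]; print(R[:,2],np.degrees(np.arctan2(R[1,1],R[0,1])))
E
```

```text
2.1 [0.52106118 0.02901511 0.20489408] [ 0.04477646 -0.30946859  0.31648516]
[-2.10060646e-03 -2.76504218e-04 -9.99997755e-01] 103.667186702932
```

Request:
move_arm:
  plan:
    - {"xyz": [0.05, 0, -0.6], "spin": 0}
    - {"xyz": [0, 0, -0.6], "spin": 0}
    - {"xyz": [0, 0, -0.6], "spin": 0}
    - {"xyz": [0, 0, -0.4], "spin": 0}
    - {"xyz": [0, 0, -0.2], "spin": 0}

```text
time: 2.52
ee_pos: [0.5234, 0.0294, 0.1086]
orientation: [0.375, -3.118, 0.0]
ft_force: [-1.0, 0.5, -0.4]
grip_width: 0.0854
grip_force: 0.0
```

Request:
move_arm:
  plan:
    - {"xyz": [0, 0, -0.3], "spin": 0}
    - {"xyz": [0, 0, -0.3], "spin": 0}
    - {"xyz": [0, 0, -0.2], "spin": 0}
    - {"xyz": [0, 0, 0], "spin": 0}
    - {"xyz": [0, 0, 0], "spin": 0}

```text
time: 2.93
ee_pos: [0.5239, 0.0291, 0.0779]
orientation: [-0.374, 3.119, -0.0]
ft_force: [0.6, -0.8, -0.4]
grip_width: 0.0854
grip_force: 0.0
```

```bash
python3 - <<'E'
from h import *
p,d=snapshot("scene"); q,_=snapshot("top")
cv2.imwrite("pics/g.png",np.vstack([cv2.resize(p[150:225,205:300],(760,300*2))[:, :][0:600:2, ::2],cv2.resize(q[130:210,215:310],(380,300))]))
E
```

```text
(no output)
```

View pics/g.png

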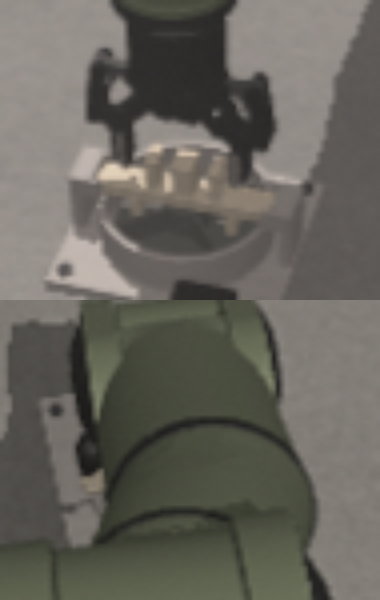

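The crop shows the fingers straddling both pads, left finger at about x = 120 and right at about 243, with the pads at 153 and 220. I'll pinch now.

Request:
move_arm:
  plan:
    - {"xyz": [0, 0, 0], "spin": 0}
    - {"xyz": [0, 0, 0], "spin": 0}
    - {"xyz": [0, 0, 0], "spin": 0}
    - {"xyz": [0, 0, 0], "spin": 0}
    - {"xyz": [0, 0, 0], "spin": 0}
  gripper: -1

```text
time: 3.45
ee_pos: [0.5243, 0.0292, 0.0787]
orientation: [-0.373, 3.118, 0.0]
ft_force: [-5.7, 1.1, 27.9]
grip_width: 0.0395
grip_force: 56.8
```

Request:
move_arm:
  plan:
    - {"xyz": [0, 0, 0], "spin": 0}
    - {"xyz": [0, 0, 0], "spin": 0}
    - {"xyz": [0, 0, 0], "spin": 0}
    - {"xyz": [0, 0, 0], "spin": 0}
    - {"xyz": [0, 0, 0], "spin": 0}

```text
time: 3.87
ee_pos: [0.5243, 0.0292, 0.0787]
orientation: [-0.373, 3.118, 0.0]
ft_force: [-5.5, 0.6, 29.7]
grip_width: 0.0393
grip_force: 56.9
```

Both buttons are fully in. Next I lift straight up.

Request:
move_arm:
  plan:
    - {"xyz": [0, 0, 0.1], "spin": 0}
    - {"xyz": [0, 0, 0.1], "spin": 0}
    - {"xyz": [0, 0, 0.1], "spin": 0}
    - {"xyz": [0, 0, 0.2], "spin": 0}
    - {"xyz": [0, 0, 0.2], "spin": 0}

```text
time: 4.28
ee_pos: [0.5234, 0.0289, 0.1058]
orientation: [0.373, -3.119, 0.0]
ft_force: [-1.4, -0.1, -2.6]
grip_width: 0.0383
grip_force: 61.9
```

Request:
move_arm:
  plan:
    - {"xyz": [0, 0, 0.3], "spin": 0}
    - {"xyz": [0, 0, 0.3], "spin": 0}
    - {"xyz": [0, 0, 0.4], "spin": 0}
    - {"xyz": [0, 0, 0.4], "spin": 0}
    - {"xyz": [0, 0, 0.4], "spin": 0}

```text
time: 4.7
ee_pos: [0.5235, 0.0289, 0.1787]
orientation: [-0.374, 3.119, -0.0]
ft_force: [0.4, 0.9, -2.6]
grip_width: 0.0381
grip_force: 61.9
```

```bash
python3 - <<'E'
from h import *
p,d=snapshot("scene"); print(observe()["ee_pos"])
cv2.imwrite("pics/l.png",cv2.resize(p[110:230,190:340],(750,600)))
E
```

```text
[0.52474154 0.02903077 0.18142907]
```

View pics/l.png

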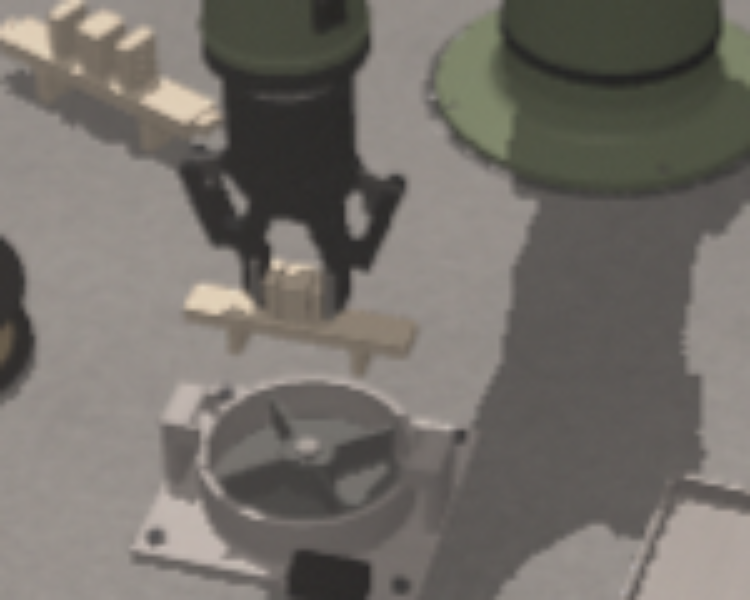

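The lock is out and hanging level in the fingers at about (300,310) in the crop. I'll turn it about 90° so the bar runs along the tray's long side. First I check joint 7.

```bash
python3 - <<'E'
from h import *
s=observe();print(s["joint_pos"],s["ee_pos"])
E
```

```text
[-0.17735023  0.44691464  0.01221309  1.92769498 -0.00751475  0.76328709
  1.64805462] [0.52474154 0.02903077 0.18142907]
```

Request:
move_arm:
  plan:
    - {"xyz": [-0.03, 0.37, 0], "spin": -0.79}
    - {"xyz": [-0.03, 0.37, 0], "spin": -0.79}
    - {"xyz": [-0.03, 0.37, 0], "spin": -0.79}
    - {"xyz": [-0.03, 0.37, 0], "spin": -0.79}
    - {"xyz": [-0.03, 0.37, 0], "spin": -0.79}

```text
time: 5.17
ee_pos: [0.5174, 0.1036, 0.1775]
orientation: [0.281, 3.129, 0.0]
ft_force: [0.4, -1.2, -2.5]
grip_width: 0.0382
grip_force: 61.8
```

Request:
move_arm:
  plan:
    - {"xyz": [-0.03, 0.37, 0], "spin": -0.79}
    - {"xyz": [-0.03, 0.37, 0], "spin": -0.79}
    - {"xyz": [-0.03, 0.37, 0], "spin": -0.79}
    - {"xyz": [-0.03, 0.37, 0], "spin": -0.79}
    - {"xyz": [-0.03, 0.37, 0], "spin": -0.79}

```text
time: 5.58
ee_pos: [0.5114, 0.1777, 0.1775]
orientation: [-0.918, -3.005, -0.0]
ft_force: [-0.4, -0.6, -2.5]
grip_width: 0.038
grip_force: 61.8
```

Request:
move_arm:
  plan:
    - {"xyz": [-0.03, 0.36, 0], "spin": -0.79}
    - {"xyz": [-0.03, 0.36, 0], "spin": -0.79}
    - {"xyz": [-0.03, 0.36, 0], "spin": -0.79}
    - {"xyz": [-0.03, 0.36, 0], "spin": -0.79}
    - {"xyz": [-0.03, 0.36, 0], "spin": -0.79}

```text
time: 6.0
ee_pos: [0.5054, 0.2497, 0.1775]
orientation: [-1.515, -2.752, -0.0]
ft_force: [0.3, -0.9, -2.0]
grip_width: 0.0383
grip_force: 61.8
```

Request:
move_arm:
  plan:
    - {"xyz": [-0.03, 0.36, 0], "spin": -0.79}
    - {"xyz": [-0.03, 0.36, 0], "spin": -0.79}
    - {"xyz": [-0.03, 0.36, 0], "spin": -0.79}
    - {"xyz": [-0.03, 0.36, 0], "spin": -0.79}
    - {"xyz": [-0.03, 0.36, 0], "spin": -0.79}

```text
time: 6.42
ee_pos: [0.4993, 0.3218, 0.1775]
orientation: [-2.048, -2.382, -0.0]
ft_force: [0.4, 1.1, -2.0]
grip_width: 0.0384
grip_force: 61.8
```

Request:
move_arm:
  plan:
    - {"xyz": [0, 0, -0.6], "spin": 0}
    - {"xyz": [0, 0, -0.6], "spin": 0}
    - {"xyz": [0, 0, -0.4], "spin": 0}
    - {"xyz": [0, 0, 0], "spin": 0}
    - {"xyz": [0, 0, 0], "spin": 0}

```text
time: 6.83
ee_pos: [0.4994, 0.3207, 0.1133]
orientation: [-2.043, -2.386, 0.002]
ft_force: [0.7, -0.5, -2.2]
grip_width: 0.0388
grip_force: 61.8
```

```bash
python3 - <<'E'
from h import *
p,d=snapshot("scene"); s=observe();print(s["time"],s["ee_pos"],s["ft_force"]);R=cv2.Rodrigues(s["orientation"])[0]; print(np.degrees(np.arctan2(R[1,1],R[0,1])))
cv2.imwrite("pics/t.png",cv2.resize(p[150:290,280:420],(600,600)))
E
```

```text
6.8833 [0.49995251 0.32102349 0.11412707] [ 0.25471566 -0.3548302  -2.54605018]
8.847403905080135
```

View pics/t.png

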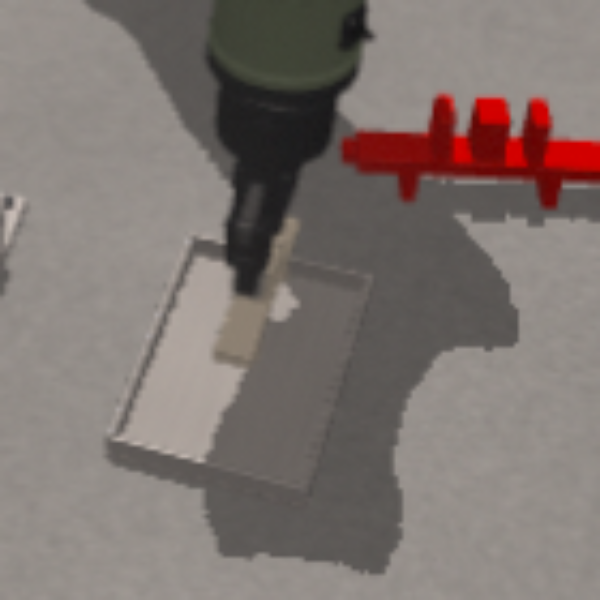

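The bar is lined up along the tray, at about (255,290) in the crop. I'll lower it and then feel for contact.

Request:
move_arm:
  plan:
    - {"xyz": [0, 0, -0.5], "spin": 0}
    - {"xyz": [0, 0, -0.4], "spin": 0}
    - {"xyz": [0, 0, -0.2], "spin": 0}
    - {"xyz": [0, 0, -0.1], "spin": 0}
    - {"xyz": [0, 0, 0], "spin": 0}

```text
time: 7.3
ee_pos: [0.4998, 0.321, 0.0656]
orientation: [2.043, 2.386, 0.0]
ft_force: [-0.6, 0.4, -2.3]
grip_width: 0.0385
grip_force: 61.9
```

Request:
move_arm:
  plan:
    - {"xyz": [0, 0, -0.03], "spin": 0}
    - {"xyz": [0, 0, -0.02], "spin": 0}
    - {"xyz": [0, 0, 0], "spin": 0}

```text
time: 7.55
ee_pos: [0.4999, 0.3212, 0.0639]
orientation: [2.043, 2.386, 0.001]
ft_force: [-0.2, 0.6, -0.9]
grip_width: 0.0385
grip_force: 61.9
```

Request:
move_arm:
  plan:
    - {"xyz": [0, 0, -0.03], "spin": 0}
    - {"xyz": [0, 0, 0], "spin": 0}

```text
time: 7.72
ee_pos: [0.4997, 0.3211, 0.0623]
orientation: [2.043, 2.386, 0.0]
ft_force: [-0.2, -0.5, -2.5]
grip_width: 0.0382
grip_force: 61.9
```

Request:
move_arm:
  plan:
    - {"xyz": [0, 0, -0.03], "spin": 0}
    - {"xyz": [0, 0, -0.02], "spin": 0}
    - {"xyz": [0, 0, 0], "spin": 0}

```text
time: 7.97
ee_pos: [0.4996, 0.3209, 0.0599]
orientation: [-2.043, -2.386, 0.0]
ft_force: [0.5, -0.4, -2.4]
grip_width: 0.0383
grip_force: 61.9
```

Request:
move_arm:
  plan:
    - {"xyz": [0, 0, -0.03], "spin": 0}
    - {"xyz": [0, 0, 0], "spin": 0}
    - {"xyz": [0, 0, 0], "spin": 0}

```text
time: 8.22
ee_pos: [0.4996, 0.321, 0.0588]
orientation: [-2.043, -2.386, 0.0]
ft_force: [0.1, -0.4, -1.8]
grip_width: 0.0383
grip_force: 61.9
```

Request:
move_arm:
  plan:
    - {"xyz": [0, 0, -0.02], "spin": 0}
    - {"xyz": [0, 0, 0], "spin": 0}

```text
time: 8.38
ee_pos: [0.4997, 0.321, 0.0584]
orientation: [-2.043, -2.386, -0.0]
ft_force: [-1.6, -0.3, 2.2]
grip_width: 0.0386
grip_force: 63.1
```

Request:
move_arm:
  plan:
    - {"xyz": [0, 0, -0.02], "spin": 0}
    - {"xyz": [0, 0, 0], "spin": 0}

```text
time: 8.55
ee_pos: [0.4997, 0.321, 0.0582]
orientation: [-2.043, -2.386, -0.001]
ft_force: [-4.4, -2.7, 17.4]
grip_width: 0.0384
grip_force: 67.0
```

Contact is firm at about 20 N, so I release.

Request:
move_arm:
  plan:
    - {"xyz": [0, 0, 0], "spin": 0}
    - {"xyz": [0, 0, 0], "spin": 0}
    - {"xyz": [0, 0, 0], "spin": 0}
    - {"xyz": [0, 0, 0], "spin": 0}
    - {"xyz": [0, 0, 0], "spin": 0}
  gripper: 1

```text
time: 8.97
ee_pos: [0.4997, 0.321, 0.0573]
orientation: [2.043, 2.386, 0.0]
ft_force: [0.5, -0.1, -0.2]
grip_width: 0.0855
grip_force: 0.0
```

Request:
move_arm:
  plan:
    - {"xyz": [0, 0, 0], "spin": 0}
    - {"xyz": [0, 0, 0], "spin": 0}
    - {"xyz": [0, 0, 0], "spin": 0}
    - {"xyz": [0, 0, 0], "spin": 0}
    - {"xyz": [0, 0, 0], "spin": 0}

```text
time: 9.38
ee_pos: [0.4996, 0.321, 0.0573]
orientation: [-2.043, -2.386, 0.0]
ft_force: [-0.7, 0.2, 0.1]
grip_width: 0.0851
grip_force: 0.0
```

Request:
move_arm:
  plan:
    - {"xyz": [0, 0, 0.2], "spin": 0}
    - {"xyz": [0, 0, 0.4], "spin": 0}
    - {"xyz": [0, 0, 0.8], "spin": 0}
    - {"xyz": [0, 0, 0.8], "spin": 0}
    - {"xyz": [0, 0, 0.8], "spin": 0}

```text
time: 9.8
ee_pos: [0.4995, 0.3206, 0.1792]
orientation: [2.044, 2.386, -0.001]
ft_force: [0.3, 0.3, -0.3]
grip_width: 0.0852
grip_force: 0.0
```

```bash
python3 - <<'E'
from h import *
s=observe();print(s["time"],s["ee_pos"],s["ft_force"],s["grip_width"])
p,d=snapshot("scene")
cv2.imwrite("pics/r.png",cv2.resize(p[170:280,210:380],(800,518),interpolation=cv2.INTER_CUBIC))
E
```

```text
9.8 [0.49945138 0.32059819 0.17916289] [ 0.3489859   0.25317402 -0.29076995] 0.08515511948867842
```

View pics/r.png

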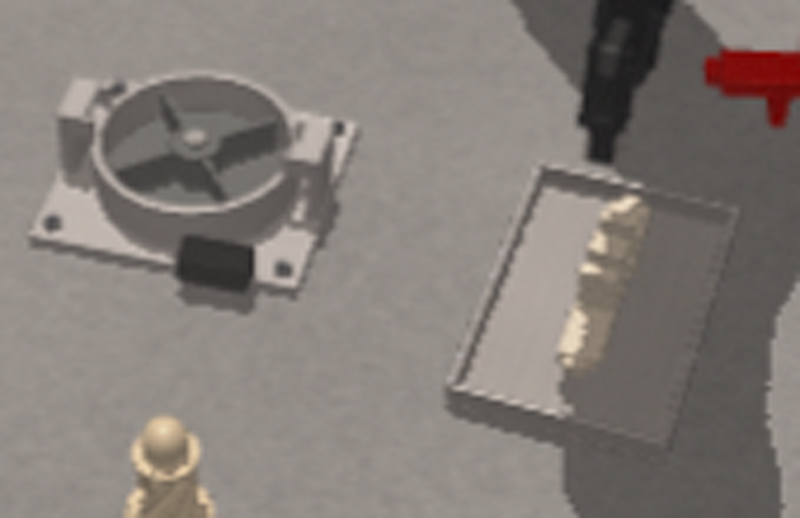

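The lock stands free in the tray at about (600,285) in the crop. The blade tips are at about (165,100), (270,130), (215,195) and (130,185). I'll check their angles while the hand moves over.

```bash
python3 - <<'E'
from h import *
C=np.array([.5235,.029])
print("hub",atz("scene",210+195/4.706,170+137/4.709,.044))
for p in[(165,100),(272,128),(215,195),(125,185)]:
    w=atz("scene",210+p[0]/4.706,170+p[1]/4.709,.042)[:2]-C; print(p,np.hypot(*w),np.degrees(np.arctan2(w[1],w[0]))%360)
for a in(193.4,200,214,232,252,274):
    print(a,C+.042*np.array([np.cos(np.radians(a)),np.sin(np.radians(a))]))
E
```

```text
hub [0.52123989 0.03125967 0.044     ]
(165, 100) 0.04564013339464642 233.6431488030627
(272, 128) 0.05726204083613207 130.7152536006294
(215, 195) 0.057121065504466884 47.07917645220823
(125, 185) 0.061707350617495244 344.57467911713985
193.4 [0.48264341 0.01926659]
200 [0.48403291 0.01463515]
214 [0.48868042 0.0055139 ]
232 [ 0.49764222 -0.00409645]
252 [ 0.51052129 -0.01094437]
274 [ 0.52642977 -0.01289769]
```

Request:
move_arm:
  plan:
    - {"xyz": [-0.04, -0.75, 0], "spin": 0}
    - {"xyz": [-0.04, -0.75, 0], "spin": 0}
    - {"xyz": [-0.04, -0.75, 0], "spin": 0}
    - {"xyz": [-0.04, -0.75, 0], "spin": 0}
    - {"xyz": [-0.04, -0.75, 0], "spin": 0}
  gripper: -1

```text
time: 10.27
ee_pos: [0.4913, 0.1697, 0.1779]
orientation: [2.043, 2.387, 0.001]
ft_force: [1.6, -1.0, 0.7]
grip_width: 0.0256
grip_force: 0.0
```

Request:
move_arm:
  plan:
    - {"xyz": [-0.04, -0.75, 0], "spin": 0}
    - {"xyz": [-0.04, -0.75, 0], "spin": 0}
    - {"xyz": [-0.04, -0.75, 0], "spin": 0}
    - {"xyz": [-0.04, -0.75, 0], "spin": 0}
    - {"xyz": [-0.04, -0.75, 0], "spin": 0}

```text
time: 10.68
ee_pos: [0.4834, 0.0196, 0.1779]
orientation: [2.043, 2.386, 0.001]
ft_force: [1.1, -1.7, 0.2]
grip_width: 0.0002
grip_force: 0.0
```

Request:
move_arm:
  plan:
    - {"xyz": [0, 0, -0.6], "spin": 0}
    - {"xyz": [0, 0, -0.6], "spin": 0}
    - {"xyz": [0, 0, -0.4], "spin": 0}
    - {"xyz": [0, 0, 0], "spin": 0}
    - {"xyz": [0, 0, 0], "spin": 0}

```text
time: 11.1
ee_pos: [0.4834, 0.0207, 0.1136]
orientation: [-2.043, -2.386, 0.001]
ft_force: [1.0, -0.3, 0.6]
grip_width: 0.0
grip_force: 0.0
```

Request:
move_arm:
  plan:
    - {"xyz": [-0.02, 0, -0.6], "spin": 0}
    - {"xyz": [0, 0, -0.3], "spin": 0}
    - {"xyz": [0, 0, -0.3], "spin": 0}
    - {"xyz": [0, 0, 0], "spin": 0}
    - {"xyz": [0, 0, 0], "spin": 0}

```text
time: 11.52
ee_pos: [0.4832, 0.021, 0.0663]
orientation: [2.043, 2.386, 0.001]
ft_force: [-0.2, -0.1, 0.4]
grip_width: 0.0002
grip_force: 0.0
```

Request:
move_arm:
  plan:
    - {"xyz": [0, 0, -0.2], "spin": 0}
    - {"xyz": [0, 0, -0.2], "spin": 0}
    - {"xyz": [0, 0, -0.19], "spin": 0}
    - {"xyz": [0, 0, 0], "spin": 0}
    - {"xyz": [0, 0, 0], "spin": 0}

```text
time: 11.93
ee_pos: [0.4825, 0.0209, 0.0413]
orientation: [-2.043, -2.386, 0.001]
ft_force: [0.4, -0.1, 0.1]
grip_width: -0.0
grip_force: 0.0
```

The tip is in the gap without contact. I'll sweep counter-clockwise and lift out.

Request:
move_arm:
  plan:
    - {"xyz": [0.04, -0.16, 0], "spin": 0}
    - {"xyz": [0.12, -0.23, 0], "spin": 0}
    - {"xyz": [0.22, -0.24, 0], "spin": 0}
    - {"xyz": [0.32, -0.17, 0], "spin": 0}
    - {"xyz": [0.2, -0.02, 0.75], "spin": 0}

```text
time: 12.35
ee_pos: [0.5185, -0.0146, 0.069]
orientation: [-2.044, -2.383, 0.007]
ft_force: [-1.1, -0.7, -1.0]
grip_width: -0.0003
grip_force: 0.0
```

Request:
move_arm:
  plan:
    - {"xyz": [0, 0, 0.9], "spin": 0}
    - {"xyz": [0, 0, 0.9], "spin": 0}
    - {"xyz": [0, 0, 0.9], "spin": 0}
    - {"xyz": [-0.4, 0, 0.3], "spin": 0}
    - {"xyz": [-0.4, 0, 0], "spin": 0}

```text
time: 12.77
ee_pos: [0.4888, -0.0132, 0.195]
orientation: [2.042, 2.382, 0.006]
ft_force: [0.4, 0.3, -0.5]
grip_width: -0.0
grip_force: 0.0
```

Request:
move_arm:
  plan:
    - {"xyz": [-0.3, 0.4, 0], "spin": 0}
    - {"xyz": [-0.3, 0.4, 0], "spin": 0}
    - {"xyz": [-0.2, 0.4, 0], "spin": 0}
    - {"xyz": [0, 0.4, 0], "spin": 0}
    - {"xyz": [0, 0, 0], "spin": 0}

```text
time: 13.18
ee_pos: [0.4554, 0.0539, 0.1922]
orientation: [2.041, 2.388, 0.002]
ft_force: [0.3, 1.4, 0.4]
grip_width: 0.0001
grip_force: 0.0
```

```bash
python3 - <<'E'
from h import *
s=observe();print(s["time"],s["ee_pos"])
im=[cv2.resize(snapshot("scene")[0][180:230,212:292],(400,250),interpolation=cv2.INTER_CUBIC) for _ in range(4)]
print([np.abs(im[i].astype(int)-im[i+1]).mean() for i in range(3)])
cv2.imwrite("pics/spin.png",np.vstack([np.hstack(im[:2]),np.hstack(im[2:])]))
E
```

```text
13.1833 [0.4554367  0.05388557 0.19218726]
[np.float64(2.0050833333333333), np.float64(1.9645966666666668), np.float64(1.9238266666666666)]
```

View pics/spin.png

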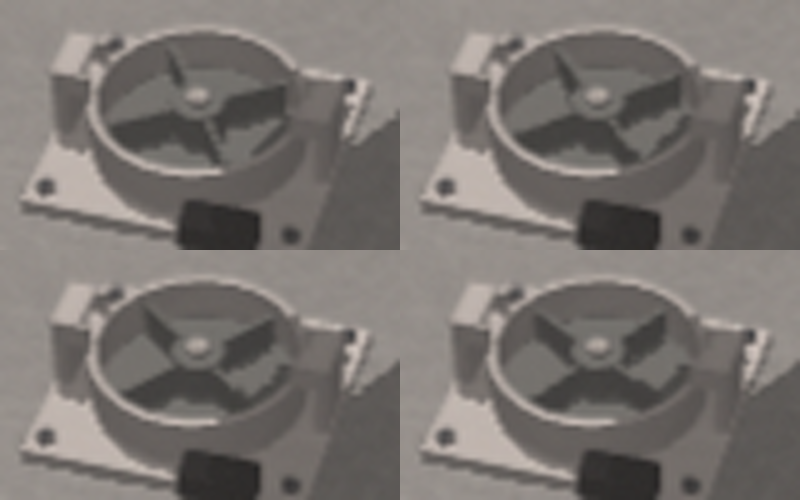

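The four frames, 0.05 s apart, show the blades advancing about 10° each, which is roughly 3.5 rad/s, with the hand clear. I'll wait a moment and hand in.

Request:
move_arm:
  plan:
    - {"xyz": [0, 0, 0], "spin": 0}
    - {"xyz": [0, 0, 0], "spin": 0}
    - {"xyz": [0, 0, 0], "spin": 0}
    - {"xyz": [0, 0, 0], "spin": 0}
    - {"xyz": [0, 0, 0], "spin": 0}

```text
time: 13.8
ee_pos: [0.4549, 0.052, 0.1917]
orientation: [2.043, 2.386, -0.0]
ft_force: [-0.0, -1.0, -1.7]
grip_width: -0.0002
grip_force: 0.0
```

```bash
python3 -c "
from bench import *
print(finish_job())"
```

```text
the job is handed in; nothing more can be done
None
```

I handed the job in at about 13.8 s: the lock stood released on its feet in the tray, the impeller was coasting at about 3.5 rad/s with the hand clear, and the arm never went near the spool, rook or pawn; no verdict came back.

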